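# Lock the welding turntable and tighten its clamp

## Task

Lock the little welding turntable and clamp the sprocket on it: turn the free-spinning faceplate until the notch in its rim faces the slide bolt, push the bolt fully home into the notch, then swing the clamp handle clockwise (seen from above) all the way to its stop. Leave the bolt home, and leave the pan and the hammer where they are.

Things in the scene. Friction and masses are not known exactly. Their poses are not given: they have to be found in the camera images.
- stand: Dark steel stand of the turntable, fixed to the bench. Origin on the vertical spindle axis at bench level. Base plate 290 x 200 x 12 mm, from 180 mm on its -x side to 110 mm on its +x side. The slide bolt runs along its x axis on the -x side, roughly towards the robot, between guide blocks 98 to 126 mm from the axis (42 mm wide overall, 44 mm high with their strap).
- faceplate (a joint): Angle of the faceplate about the spindle, rad, counterclockwise from above; 0 (or any whole turn) = notch in line with the bolt. A steel disc, 170 mm diameter, 20 to 40 mm above the bench; turns almost freely (0.02 N m, coasts a little) unless the bolt is in its notch. A copper-coloured sprocket (84 mm across, 40 to 50 mm above the bench) lies at its centre under the clamp.
- notch (a point): Mouth of the only notch in the faceplate's rim: at the top edge, 85 mm from the axis, 40 mm above the bench. The notch is 24 mm wide and about 21 mm deep, cut radially.
- stud_top (a point): Centre of the top of the upright round steel stud (18 mm diameter, from 40 to 95 mm above the bench) fixed on the faceplate 62 mm from the axis, 70 degrees counterclockwise of the notch seen from above: something to push or pinch when turning the faceplate.
- bolt (a joint): Travel of the slide bolt towards the faceplate, m: 0 = drawn out, 0.022 = fully home. 2 N of friction; stays where it is left. Its square nose, 16 mm wide, stops on the rim at 0.004 to 0.006 unless the notch is in line (within 3 mm at the rim); home, it blocks the faceplate (about 0.05 rad of play each way).
- knob_top (a point): Centre of the top of the bolt's upright round knob, 18 mm diameter, from 38 to 85 mm above the bench; 150 mm from the spindle axis when drawn out, 128 mm when home. The bolt's bar (top 38 mm above the bench) reaches 15 mm outward past the knob's centre.
- clamp (a joint): Turn of the clamp handle relative to the faceplate, rad, clockwise from above: 0 = slack, 1.4 = tight against its stop. 0.5 N m of friction; stays where it is left, so on an unlocked faceplate pushing it only spins the whole faceplate. With the notch at 180 degrees the handle points to 100 degrees (counterclockwise from above) at 0 and to 20 degrees at 1.4.
- handle_end (a point): Centre of the black ball (22 mm diameter) at the end of the clamp handle, 102 mm from the spindle axis, 70 mm above the bench. The handle is a round dark bar of 14 mm diameter lying level at that height, from a centre hub (34 mm diameter, top 86 mm above the bench) to the ball.
- pan: Bystander: round aluminium pan, 150 mm across, 70 mm high; origin at the centre of its underside.
- hammer: Bystander: hammer lying on the bench, its handle along its own x axis.

How it is judged:
By the outcome, as a careful person would: the job done as asked, in the order asked, and still so for the second after the job is handed in, with the robot touching nothing.
It also fails if it takes over 64 s, if anything falls off the work surface, if the arm or the gripper's body presses on something with over 40 N, if the wrist force passes 120 N, or if a joint passes its speed limit or range.

## Robot

A 6-joint arm with a two-finger parallel gripper is mounted at the origin on the work surface. World frame = base frame: x ahead of the robot, y to its left, z up, the work surface at z = 0. Lengths are in mm, angles in rad, forces in N, time in s.
With the tool pointing down it reaches from about 250 to 850 mm from the base axis. Payload 12.5 kg.
Tool frame: the origin (TCP) lies on the centre line of the jaws, within the pads' length; the fingertips stand 22 mm ahead of it and the grasp point (between the pads) lies 3 mm ahead of it; z points along the fingers, y is the line along which they close (so a half turn about z gives the same grasp; the last joint's range is limited). The gripper opens to 93 mm and grips with 3 to 60 N. Pads are 15 mm wide; open, the fingers measure 128 mm over their backs; the gripper's body (75 mm by 188 mm) begins 65 mm behind the grasp point.
Start: joints at [1.101, 0.351, 1.652, -0, 1.139, -0.085], TCP at [206.424, 509.778, 240.633] pointing down, gripper open.
Joint ranges: [-2.75, 2.75], [-0.79, 2.1], [0.01, 2.65], [-1.57, 4.71], [0.07, 3.14], [-2.87, 2.87]. Speed limits (rad/s): [2.22, 2.22, 2.79, 3.14, 3.14, 3.14].

## Interface

Orientations are given as a 3x3 rotation matrix whose columns are the frame's x, y, z axes.
In Python, from station import robot gives the robot as it stands.
- The arm moves only by the tool step_arm, never from a script. Its argument "deltas" is a list of rows, each an object of numbers: "claw": the opening, from 0 (shut) to 1 (fully open); "dx", "dy", "dz": the shift along the tool's x, y, z in units of 0.15 m (1.0 is 0.15 m); "wx", "wy", "wz": the turn, a rotation vector about the tool's x, y, z in units of 8 degrees (1.0 is 8 degrees). In form: [{"claw": .., "dx": .., "dy": .., "dz": .., "wx": .., "wy": .., "wz": ..}, ...]. A call has 1 to 20 rows; each row shifts and turns the commanded pose from where the row before left it, along the tool's axes as they then stand; what a row does not reach is not made up. A row lasts 1/10 s, in which the tool goes at most 50 mm and 8.59 degrees, less where a joint would pass 70% of its speed; a pose out of reach is approached as far as the arm can. A call with a number of a shift or a turn outside -1 to 1 is refused whole. A call with a gripper value outside its range is refused whole. The fingers move at their own pace and stop on an object; the grip force is fixed at half the most. Time passes only in rows, so rows that do not move let the fingers close. It gives the time, the measured TCP pose, the force, the opening and the grip force at its end, in the units of the state.
- robot.observe(): the state, without advancing time (a new reading comes with each control period).
- robot.read_camera(name): name is "side" or "top" or "wrist"; returns a dict with "img" (480x640x3 uint8, blue, green, red), "intrinsics" (3x3 intrinsics, pixels), "origin" and "attitude" of the camera in the world; the wrist camera has in their place "T_tool_cam" (4x4, takes a point from camera to tool coordinates, whose origin is the TCP and whose axes are the flange's). Camera axes: x right, y down, z forward; pixel columns grow to the right and rows downward; lengths in mm; the calibration is good to about 2 mm. A picture is of the moment at which its call begins: read the wrist's pose just before it. There is no depth.
- robot.hand_in(): hands the job in; it is judged then, once.
The state is a dict: "time_s": time; "joints": joint angles; "joint_vel": joint speeds; "joint_torque": joint torques, N m; "eef_pos": TCP position; "ee_rot": TCP orientation; "contact_force": force on the tool from outside, world axes, zero at the start; "moment": the same for the moment, N m; "width": finger opening in mm; "finger_force": force on a finger pad.
Only numpy, scipy, OpenCV 4.12 (cv2) and the standard library are available. Lean on these libraries where they do the work, as an engineer would, in place of code of your own. Each camera call takes 0.05 s, during which the arm holds its last target. There are 200 camera calls.

## Working session

There is one attempt and no reset: what is moved stays moved. The work goes in short steps, Python scripts to look and compute and a tool call to move; the robot and the scene stay as the last step left them, time stands still between calls to the robot, and variables do not carry over. Pictures are saved under pics/ and viewed, at most 10 in all, crops included, and the job is handed in when it is done.

Besides the shell and the picture viewer there is one more tool, called after "Call:" as a command line: name --argument value ..., lists and objects as JSON in quotes. step_arm: Moves the arm, as the interface text tells. Shifts and turns lie within -1 to 1; 1 stands for 0.15 m of shift or 8 degrees of turn. Its arguments: {"type":"object","properties":{"deltas":{"type":"array"}},"required":["deltas"]}

```bash
mkdir -p pics; cat > h.py <<'E'
import numpy as np, cv2
from station import robot
def ray(c,u,v):
    d=np.linalg.inv(c["intrinsics"])@np.array([u,v,1.]); return np.array(c["origin"],float).ravel(), np.array(c["attitude"])@d
def plane(c,u,v,z):
    o,d=ray(c,u,v); return o+d*(z-o[2])/d[2]
def two(c1,p1,c2,p2):
    o1,d1=ray(c1,*p1); o2,d2=ray(c2,*p2)
    s=np.linalg.lstsq(np.c_[d1,-d2],o2-o1,rcond=None)[0]
    a=o1+d1*s[0]; b=o2+d2*s[1]; return (a+b)/2, np.linalg.norm(a-b)
def proj(c,P):
    q=np.array(c["intrinsics"])@(np.array(c["attitude"]).T@(np.array(P,float)-np.array(c["origin"]).ravel())); return q[:2]/q[2]
E
python3 - <<'E'
from h import *
for n in("top","side"):
    c=robot.read_camera(n); cv2.imwrite(f"pics/{n}1.png",c["img"]); print(n,c["intrinsics"],c["origin"],c["attitude"])
print(robot.observe())
E
```

```text
top [[527.08911188   0.         317.50633099]
 [  0.         527.08911188 239.23822945]
 [  0.           0.           1.        ]] [469.18524111  25.8974234  894.61662794] [[ 0.02539387 -0.99842609  0.05000502]
 [-0.9996739  -0.02549666 -0.00141871]
 [ 0.00269144 -0.04995269 -0.99874796]]
side [[480.18391333   0.         317.72921924]
 [  0.         480.18391333 240.38712738]
 [  0.           0.           1.        ]] [ 251.53882715 -715.32714176  650.30445156] [[ 0.94473792 -0.18131771  0.2731193 ]
 [-0.32736217 -0.56611489  0.75653681]
 [ 0.01744338 -0.80413794 -0.59418676]]
{'time_s': 0.1, 'joints': array([ 1.10142924e+00,  3.51163624e-01,  1.65237497e+00,  1.72313881e-05,
        1.13912938e+00, -8.45902201e-02]), 'joint_vel': array([-7.79756524e-05, -8.05796524e-04, -5.71686167e-04,  1.55855048e-03,
       -2.04918582e-04, -1.38247602e-03]), 'joint_torque': array([ 3.05837202e-04, -4.98027241e+01, -2.85705847e+01,  7.00364728e-02,
        2.38404638e-02, -5.65232904e-05]), 'eef_pos': array([206.27412775, 509.52773936, 240.15986523]), 'ee_rot': array([[-9.26879474e-01,  3.75358750e-01, -5.00349375e-04],
       [ 3.75359068e-01,  9.26878991e-01, -9.51950836e-04],
       [ 1.06440248e-04, -1.07015436e-03, -9.99999422e-01]]), 'contact_force': array([ 0.29147476, -1.28679553, -0.71579367]), 'moment': array([-0.02695487, -0.02648559, -0.01071321]), 'finger_force': 0.0, 'width': 92.880914968891}
```

View pics/top1.png

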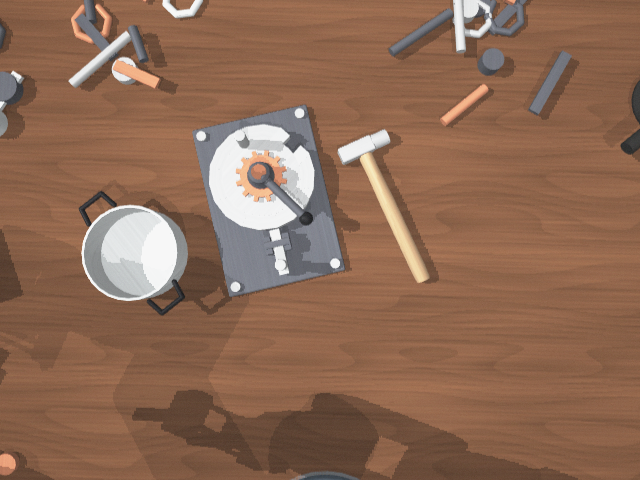

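View pics/side1.png

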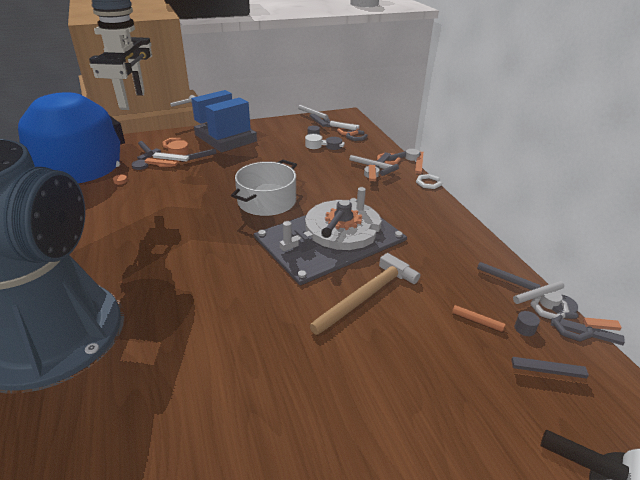

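The top view shows the faceplate at about (262,177), with the notch at (293,143), the stud at (240,135), the ball at (307,218) and the knob at (281,266). The pan is on the left and the hammer on the right. In the side view the stud is at (361,190), the knob at (287,225) and the ball at (326,232). I'll zoom in on both.

```bash
python3 - <<'E'
from h import *
a=cv2.imread("pics/top1.png")[100:300,190:350]; b=cv2.imread("pics/side1.png")[180:285,250:410]
a=cv2.resize(a,None,fx=3,fy=3,interpolation=cv2.INTER_CUBIC)[:600,:400]; b=cv2.resize(b,None,fx=2.5,fy=2.5,interpolation=cv2.INTER_CUBIC)
o=np.zeros((600,800,3),np.uint8); o[:a.shape[0],:400]=a; o[:b.shape[0],400:400+b.shape[1]]=b
cv2.imwrite("pics/zoom1.png",o)
im=cv2.imread("pics/top1.png")
hsv=cv2.cvtColor(im,cv2.COLOR_BGR2HSV)
m=((hsv[...,2]>190)&(hsv[...,1]<40)).astype(np.uint8); m[:,:195]=0;m[:,345:]=0
n,l,s,ce=cv2.connectedComponentsWithStats(m)
for i in range(1,n):
    if s[i,4]>15: print(s[i],ce[i])
E
```

```text
[195   0   7  11  44] [196.93181818   3.54545455]
[295 108   9  10  74] [299.02702703 112.59459459]
[ 209  124  105  106 6273] [258.71927308 177.55396142]
[196 131  10  10  75] [200.58666667 135.41333333]
[338 146   7  16  73] [341.8630137  152.91780822]
[269 229  12  12 108] [274.7962963  234.40740741]
[274 246  15  29 276] [280.12681159 260.17028986]
[330 258  10  10  75] [334.73333333 262.88      ]
[231 282   9  10  77] [234.97402597 286.44155844]
```

View pics/zoom1.png

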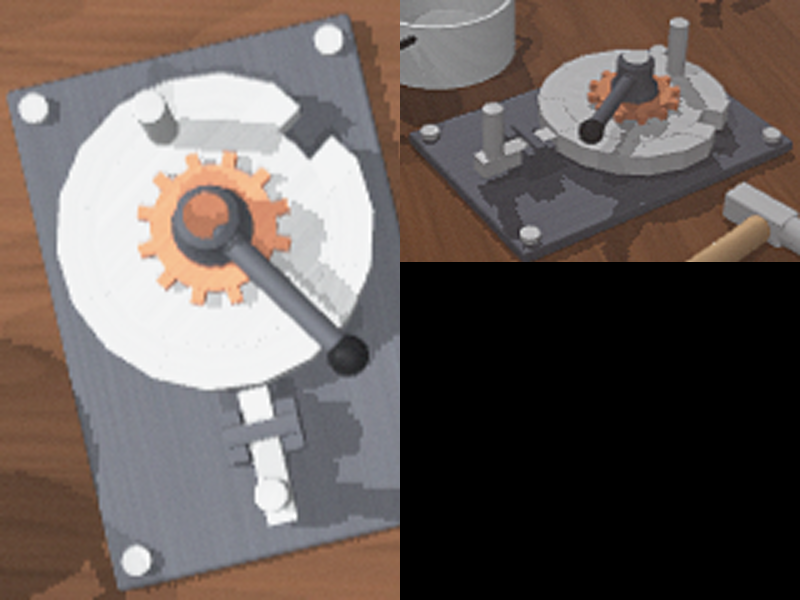

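```bash
cat > m.py <<'E'
from h import *
t=robot.read_camera("top"); s=robot.read_camera("side")
P={k:two(t,a,s,b) for k,a,b in [("stud",(240,135.3),(361.6,189.2)),("knob",(280.3,264.3),(287.2,222.8)),("ball",(306,218.3),(326.4,232.4)),("hub",(259,170.7),(344.8,203.2))]}
for k,(p,e) in P.items(): print(k,p.round(1),round(e,1))
C=[plane(t,*q,16)[:2] for q in [(299,112.6),(200.6,135.4),(334.7,262.9),(235,286.4)]]
a=(C[0]+C[1])/2-(C[2]+C[3])/2; print("stand x deg",np.degrees(np.arctan2(a[1],a[0])),np.linalg.norm(a), np.mean(C,0))
print("disc",plane(t,261.5,177,40)); ctr=plane(t,261.5,177,40)
print("notch",plane(t,294.7,142,40))
for k,p in [("notch",plane(t,294.7,142,40)),("stud",plane(t,240,135.3,95)),("knob",plane(t,280.3,264.3,85)),("ball",plane(t,306,218.3,70)),("hub",plane(t,259,170.7,86))]:
    d=p-ctr; print(k,p.round(1),"r",np.hypot(*d[:2]).round(1),"ang",np.degrees(np.arctan2(d[1],d[0])).round(1))
m=cv2.inRange(t["img"],(0,0,0),(255,255,255))
print("pan rim",[plane(t,u,v,70)[:2].round() for u,v in [(83,252),(187,250),(135,205),(183,290)]],"hammer",[plane(t,u,v,25)[:2].round() for u,v in [(338,155),(390,140),(425,280)]])
E
python3 m.py
```

```text
stud [666.3 147.5  94.6] 1.0
knob [470.2  80.6  86.1] 0.9
ball [543.5  43.4  70.9] 1.4
hub [614.  117.9  84.6] 0.6
stand x deg 14.745282051890587 260.5741475021121 [578.86529526 110.4952624 ]
disc [611.34380057 118.67320371  40.        ]
notch [670.4777914   66.08667793  40.        ]
notch [670.5  66.1  40. ] r 79.1 ang -41.6
stud [665.7 147.6  95. ] r 61.6 ang 28.0
knob [469.8  80.8  85. ] r 146.5 ang -165.0
ball [542.9  43.6  70. ] r 101.6 ang -132.4
hub [613.4 117.8  86. ] r 2.2 ang -22.0
pan rim [array([481., 391.]), array([488., 228.]), array([557., 313.]), array([426., 232.])] hammer [array([654.,  -6.]), array([682., -92.]), array([ 450., -154.])]
```

Call:
step_arm --deltas '[{"claw": 0.43, "dx": -0.234, "dy": -0.068, "dz": 0.017}, {"claw": 0.43, "dx": -0.234, "dy": -0.068, "dz": 0.017}, {"claw": 0.43, "dx": -0.234, "dy": -0.068, "dz": 0.017}, {"claw": 0.43, "dx": -0.234, "dy": -0.068, "dz": 0.017}, {"claw": 0.43, "dx": -0.234, "dy": -0.068, "dz": 0.017}, {"claw": 0.43, "dx": -0.234, "dy": -0.068, "dz": 0.017}, {"claw": 0.43, "dx": -0.234, "dy": -0.068, "dz": 0.017}, {"claw": 0.43, "dx": -0.234, "dy": -0.068, "dz": 0.017}, {"claw": 0.43, "dx": -0.234, "dy": -0.068, "dz": 0.017}, {"claw": 0.43, "dx": -0.234, "dy": -0.068, "dz": 0.017}, {"claw": 0.43, "dx": -0.234, "dy": -0.068, "dz": 0.017}, {"claw": 0.43, "dx": -0.234, "dy": -0.068, "dz": 0.017}, {"claw": 0.43, "dx": -0.234, "dy": -0.068, "dz": 0.017}, {"claw": 0.43, "dx": -0.234, "dy": -0.068, "dz": 0.017}, {"claw": 0.43, "dx": -0.234, "dy": -0.068, "dz": 0.017}, {"claw": 0.43, "dx": -0.234, "dy": -0.068, "dz": 0.017}, {"claw": 0.43}, {"claw": 0.43}]'

```text
validation failed for argument at $.de...
```

Call:
step_arm --deltas '[{"claw": 0.43, "dx": -0.234, "dy": -0.068, "dz": 0.017, "wx": 0, "wy": 0, "wz": 0}, {"claw": 0.43, "dx": -0.234, "dy": -0.068, "dz": 0.017, "wx": 0, "wy": 0, "wz": 0}, {"claw": 0.43, "dx": -0.234, "dy": -0.068, "dz": 0.017, "wx": 0, "wy": 0, "wz": 0}, {"claw": 0.43, "dx": -0.234, "dy": -0.068, "dz": 0.017, "wx": 0, "wy": 0, "wz": 0}, {"claw": 0.43, "dx": -0.234, "dy": -0.068, "dz": 0.017, "wx": 0, "wy": 0, "wz": 0}, {"claw": 0.43, "dx": -0.234, "dy": -0.068, "dz": 0.017, "wx": 0, "wy": 0, "wz": 0}, {"claw": 0.43, "dx": -0.234, "dy": -0.068, "dz": 0.017, "wx": 0, "wy": 0, "wz": 0}, {"claw": 0.43, "dx": -0.234, "dy": -0.068, "dz": 0.017, "wx": 0, "wy": 0, "wz": 0}, {"claw": 0.43, "dx": -0.234, "dy": -0.068, "dz": 0.017, "wx": 0, "wy": 0, "wz": 0}, {"claw": 0.43, "dx": -0.234, "dy": -0.068, "dz": 0.017, "wx": 0, "wy": 0, "wz": 0}, {"claw": 0.43, "dx": -0.234, "dy": -0.068, "dz": 0.017, "wx": 0, "wy": 0, "wz": 0}, {"claw": 0.43, "dx": -0.234, "dy": -0.068, "dz": 0.017, "wx": 0, "wy": 0, "wz": 0}, {"claw": 0.43, "dx": -0.234, "dy": -0.068, "dz": 0.017, "wx": 0, "wy": 0, "wz": 0}, {"claw": 0.43, "dx": -0.234, "dy": -0.068, "dz": 0.017, "wx": 0, "wy": 0, "wz": 0}, {"claw": 0.43, "dx": -0.234, "dy": -0.068, "dz": 0.017, "wx": 0, "wy": 0, "wz": 0}, {"claw": 0.43, "dx": -0.234, "dy": -0.068, "dz": 0.017, "wx": 0, "wy": 0, "wz": 0}, {"claw": 0.43, "dx": 0, "dy": 0, "dz": 0, "wx": 0, "wy": 0, "wz": 0}, {"claw": 0.43, "dx": 0, "dy": 0, "dz": 0, "wx": 0, "wy": 0, "wz": 0}]'

```text
time_s: 2.0
eef_pos: [665.6, 147.3, 199.2]
ee_rot: [[-0.926, 0.376, -0.001], [0.376, 0.926, 0.0], [0.001, -0.0, -1.0]]
contact_force: [-0.2, 0.2, -0.1]
width: 40.1
finger_force: 0.0
```

Call:
step_arm --deltas '[{"claw": 0.43, "dx": 0, "dy": 0, "dz": 0.13, "wx": 0, "wy": 0, "wz": 0}, {"claw": 0.43, "dx": 0, "dy": 0, "dz": 0.13, "wx": 0, "wy": 0, "wz": 0}, {"claw": 0.43, "dx": 0, "dy": 0, "dz": 0.13, "wx": 0, "wy": 0, "wz": 0}, {"claw": 0.43, "dx": 0, "dy": 0, "dz": 0.13, "wx": 0, "wy": 0, "wz": 0}, {"claw": 0.43, "dx": 0, "dy": 0, "dz": 0.13, "wx": 0, "wy": 0, "wz": 0}, {"claw": 0.43, "dx": 0, "dy": 0, "dz": 0.13, "wx": 0, "wy": 0, "wz": 0}, {"claw": 0.1, "dx": 0, "dy": 0, "dz": 0, "wx": 0, "wy": 0, "wz": 0}, {"claw": 0.1, "dx": 0, "dy": 0, "dz": 0, "wx": 0, "wy": 0, "wz": 0}, {"claw": 0.1, "dx": 0, "dy": 0, "dz": 0, "wx": 0, "wy": 0, "wz": 0}, {"claw": 0.1, "dx": 0, "dy": 0, "dz": 0, "wx": 0, "wy": 0, "wz": 0}, {"claw": 0.1, "dx": 0, "dy": 0, "dz": 0, "wx": 0, "wy": 0, "wz": 0}]'

```text
time_s: 3.1
eef_pos: [666.8, 148.4, 84.4]
ee_rot: [[-0.927, 0.375, 0.004], [0.375, 0.927, 0.001], [-0.003, 0.002, -1.0]]
contact_force: [4.2, 3.1, -1.3]
width: 17.6
finger_force: 30.0
```

```bash
python3 - <<'E'
from h import *
o=robot.observe(); p=np.array(o["eef_pos"])[:2]; R=np.array(o["ee_rot"]); print(p,o["contact_force"],o["width"],o["finger_force"])
c=np.array([613,118.3]); d=p-c; a0=np.arctan2(d[1],d[0]); print(np.hypot(*d),np.degrees(a0))
a=np.linspace(a0,np.radians(-95.2),23); q=c+np.c_[np.cos(a),np.sin(a)]*62; q[0]=p
D=np.diff(q,axis=0)@R[:2,:2]/150
print(D.round(3).tolist())
E
```

```text
[666.84022803 148.42838404] [ 4.22408085  3.05497447 -1.26398305] 17.580073910421472 30.00083953142166
61.69675582722889 29.230884037893272
[[-0.032, -0.025], [-0.028, -0.03], [-0.025, -0.033], [-0.021, -0.035], [-0.018, -0.037], [-0.014, -0.038], [-0.01, -0.039], [-0.006, -0.04], [-0.002, -0.041], [0.002, -0.041], [0.006, -0.04], [0.01, -0.04], [0.014, -0.038], [0.017, -0.037], [0.021, -0.035], [0.024, -0.033], [0.027, -0.03], [0.03, -0.027], [0.033, -0.024], [0.035, -0.021], [0.037, -0.017], [0.038, -0.014]]
```

Call:
step_arm --deltas '[{"claw": 0.1, "dx": -0.032, "dy": -0.025, "dz": 0, "wx": 0, "wy": 0, "wz": 0}, {"claw": 0.1, "dx": -0.028, "dy": -0.03, "dz": 0, "wx": 0, "wy": 0, "wz": 0}, {"claw": 0.1, "dx": -0.025, "dy": -0.033, "dz": 0, "wx": 0, "wy": 0, "wz": 0}, {"claw": 0.1, "dx": -0.021, "dy": -0.035, "dz": 0, "wx": 0, "wy": 0, "wz": 0}, {"claw": 0.1, "dx": -0.018, "dy": -0.037, "dz": 0, "wx": 0, "wy": 0, "wz": 0}, {"claw": 0.1, "dx": -0.014, "dy": -0.038, "dz": 0, "wx": 0, "wy": 0, "wz": 0}, {"claw": 0.1, "dx": -0.01, "dy": -0.039, "dz": 0, "wx": 0, "wy": 0, "wz": 0}, {"claw": 0.1, "dx": -0.006, "dy": -0.04, "dz": 0, "wx": 0, "wy": 0, "wz": 0}, {"claw": 0.1, "dx": -0.002, "dy": -0.041, "dz": 0, "wx": 0, "wy": 0, "wz": 0}, {"claw": 0.1, "dx": 0.002, "dy": -0.041, "dz": 0, "wx": 0, "wy": 0, "wz": 0}, {"claw": 0.1, "dx": 0.006, "dy": -0.04, "dz": 0, "wx": 0, "wy": 0, "wz": 0}]'

```text
time_s: 4.2
eef_pos: [664.9, 84.2, 84.2]
ee_rot: [[-0.927, 0.376, 0.004], [0.376, 0.927, 0.001], [-0.003, 0.002, -1.0]]
contact_force: [4.2, 1.9, -2.5]
width: 17.4
finger_force: 30.0
```

Call:
step_arm --deltas '[{"claw": 0.1, "dx": 0.01, "dy": -0.04, "dz": 0, "wx": 0, "wy": 0, "wz": 0}, {"claw": 0.1, "dx": 0.014, "dy": -0.038, "dz": 0, "wx": 0, "wy": 0, "wz": 0}, {"claw": 0.1, "dx": 0.017, "dy": -0.037, "dz": 0, "wx": 0, "wy": 0, "wz": 0}, {"claw": 0.1, "dx": 0.021, "dy": -0.035, "dz": 0, "wx": 0, "wy": 0, "wz": 0}, {"claw": 0.1, "dx": 0.024, "dy": -0.033, "dz": 0, "wx": 0, "wy": 0, "wz": 0}, {"claw": 0.1, "dx": 0.027, "dy": -0.03, "dz": 0, "wx": 0, "wy": 0, "wz": 0}, {"claw": 0.1, "dx": 0.03, "dy": -0.027, "dz": 0, "wx": 0, "wy": 0, "wz": 0}, {"claw": 0.1, "dx": 0.033, "dy": -0.024, "dz": 0, "wx": 0, "wy": 0, "wz": 0}, {"claw": 0.1, "dx": 0.035, "dy": -0.021, "dz": 0, "wx": 0, "wy": 0, "wz": 0}, {"claw": 0.1, "dx": 0.037, "dy": -0.017, "dz": 0, "wx": 0, "wy": 0, "wz": 0}, {"claw": 0.1, "dx": 0.038, "dy": -0.014, "dz": 0, "wx": 0, "wy": 0, "wz": 0}, {"claw": 0.1, "dx": 0, "dy": 0, "dz": 0, "wx": 0, "wy": 0, "wz": 0}, {"claw": 0.1, "dx": 0, "dy": 0, "dz": 0, "wx": 0, "wy": 0, "wz": 0}]'

```text
time_s: 5.5
eef_pos: [606.0, 56.6, 83.3]
ee_rot: [[-0.927, 0.375, 0.0], [0.375, 0.927, 0.001], [-0.0, 0.001, -1.0]]
contact_force: [1.9, 6.4, 4.0]
width: 17.2
finger_force: 30.0
```

```bash
python3 - <<'E'
from h import *
print({k:robot.observe()[k] for k in("eef_pos","contact_force","width")})
t=robot.read_camera("top"); cv2.imwrite("pics/top2.png",t["img"])
cv2.imwrite("pics/top2z.png",cv2.resize(t["img"][100:300,190:350],None,fx=3,fy=3,interpolation=cv2.INTER_CUBIC))
E
```

```text
{'eef_pos': array([605.99105647,  56.60212602,  83.33561583]), 'contact_force': array([1.90503638, 6.35421125, 4.0366597 ]), 'width': 17.223449640826342}
```

View pics/top2z.png

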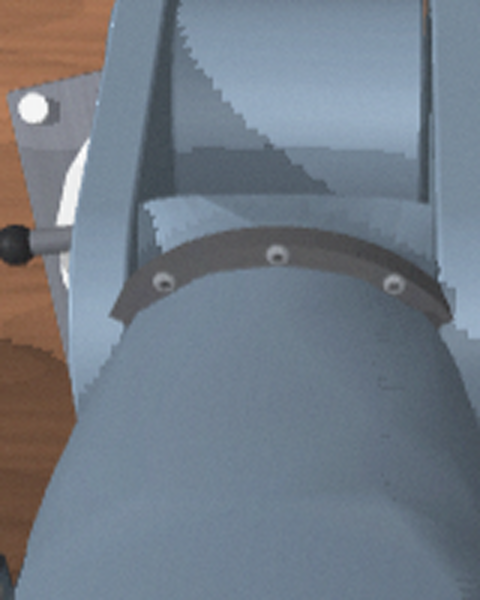

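Call:
step_arm --deltas '[{"claw": 0.4, "dx": 0, "dy": 0, "dz": 0, "wx": 0, "wy": 0, "wz": 0}, {"claw": 0.4, "dx": 0, "dy": 0, "dz": 0, "wx": 0, "wy": 0, "wz": 0}, {"claw": 0.4, "dx": 0, "dy": 0, "dz": 0, "wx": 0, "wy": 0, "wz": 0}, {"claw": 0.4, "dx": 0, "dy": 0, "dz": -0.2, "wx": 0, "wy": 0, "wz": 0}, {"claw": 0.4, "dx": 0, "dy": 0, "dz": -0.2, "wx": 0, "wy": 0, "wz": 0}, {"claw": 0.4, "dx": 0, "dy": 0, "dz": -0.2, "wx": 0, "wy": 0, "wz": 0}, {"claw": 0.4, "dx": 0, "dy": 0, "dz": -0.2, "wx": 0, "wy": 0, "wz": 0}, {"claw": 0.4, "dx": 0.18, "dy": -0.038, "dz": 0, "wx": 0, "wy": 0, "wz": 0}, {"claw": 0.4, "dx": 0.18, "dy": -0.038, "dz": 0, "wx": 0, "wy": 0, "wz": 0}, {"claw": 0.4, "dx": 0.18, "dy": -0.038, "dz": 0, "wx": 0, "wy": 0, "wz": 0}, {"claw": 0.4, "dx": 0.18, "dy": -0.038, "dz": 0, "wx": 0, "wy": 0, "wz": 0}, {"claw": 0.4, "dx": 0.18, "dy": -0.038, "dz": 0, "wx": 0, "wy": 0, "wz": 0}, {"claw": 0.4, "dx": 0, "dy": 0, "dz": 0, "wx": 0, "wy": 0, "wz": -0.92}, {"claw": 0.4, "dx": 0, "dy": 0, "dz": 0, "wx": 0, "wy": 0, "wz": -0.92}, {"claw": 0.4, "dx": 0, "dy": 0, "dz": 0, "wx": 0, "wy": 0, "wz": -0.92}, {"claw": 0.4, "dx": 0, "dy": 0, "dz": 0, "wx": 0, "wy": 0, "wz": -0.92}, {"claw": 0.4, "dx": 0, "dy": 0, "dz": 0, "wx": 0, "wy": 0, "wz": -0.92}, {"claw": 0.4, "dx": 0, "dy": 0, "dz": 0, "wx": 0, "wy": 0, "wz": 0}, {"claw": 0.4, "dx": 0, "dy": 0, "dz": 0, "wx": 0, "wy": 0, "wz": 0}]'

```text
time_s: 7.45
eef_pos: [470.2, 80.2, 202.7]
ee_rot: [[-0.968, -0.251, -0.0], [-0.251, 0.968, -0.0], [0.0, -0.0, -1.0]]
contact_force: [0.1, 0.0, -0.4]
width: 37.0
finger_force: 0.0
```

```bash
cat >> h.py <<'E'
def wrist():
    o=robot.observe(); w=robot.read_camera("wrist"); T=np.eye(4); T[:3,:3]=o["ee_rot"]; T[:3,3]=o["eef_pos"]
    T=T@np.array(w["T_tool_cam"]); return dict(img=w["img"],intrinsics=w["intrinsics"],origin=T[:3,3],attitude=T[:3,:3])
E
python3 - <<'E'
from h import *
w=wrist(); t=robot.read_camera("top"); s=robot.read_camera("side")
cv2.imwrite("pics/w3.png",w["img"]); cv2.imwrite("pics/t3.png",t["img"]); cv2.imwrite("pics/s3.png",s["img"])
np.savez("w3.npz",intrinsics=w["intrinsics"],origin=w["origin"],attitude=w["attitude"])
b=plane(t,194.3,181.7,70)[:2]-[613,118.3]; print("ball",np.hypot(*b),np.degrees(np.arctan2(b[1],b[0])))
z=lambda i,f:cv2.resize(i,None,fx=f,fy=f,interpolation=cv2.INTER_CUBIC)
o=np.zeros((600,800,3),np.uint8); a=z(w["img"],.6); o[:a.shape[0],:a.shape[1]]=a
b=z(s["img"][180:285,250:410],2.5); o[300:300+b.shape[0],:400]=b; c=z(t["img"][100:300,190:350],2.4); o[100:580,400:784]=c
cv2.imwrite("pics/m3.png",o)
E
```

```text
ball 103.96841328454957 99.31449785962587
```

View pics/m3.png

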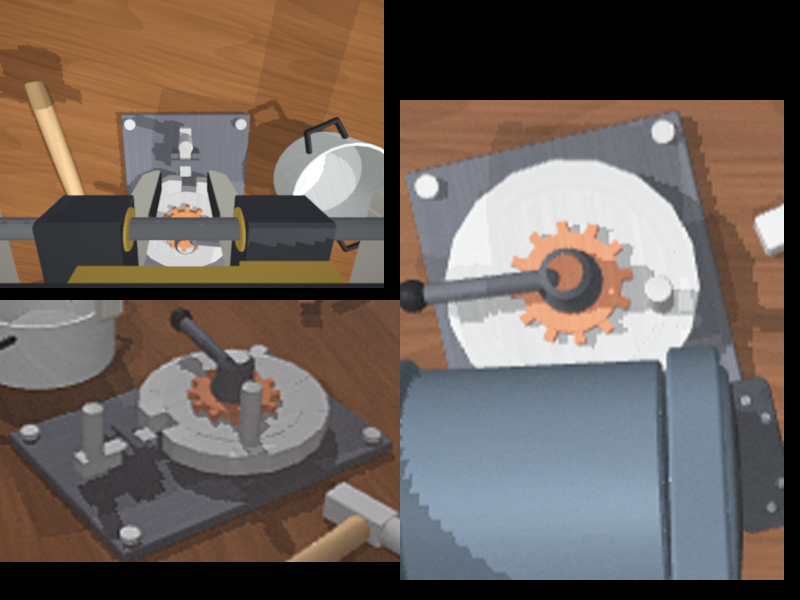

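The side view shows the bolt nose facing the notch, at about (150,425) in the montage. The stud is now on the -y side and the handle points to +y. Next I'll measure the alignment closely.

```bash
python3 - <<'E'
from h import *
w=cv2.imread("pics/w3.png"); t=robot.read_camera("top");s=robot.read_camera("side")
cv2.imwrite("pics/w3z.png",cv2.resize(w[180:430,230:390],None,fx=2.4*1.5,fy=2.4,interpolation=cv2.INTER_CUBIC) if 0 else cv2.resize(w[190:340,220:400],None,fx=4,fy=4,interpolation=cv2.INTER_CUBIC))
c=np.array([613,118.3])
for p in (plane(t,297.9,179.2,95),two(t,(297.9,179.2),s,(350.4,214.4))[0]):
    d=p[:2]-c; print(p.round(1),np.hypot(*d),np.degrees(np.arctan2(d[1],d[0])))
E
```

```text
[600.2  57.   95. ] 62.58065562450634 -101.75680671078102
[601.   56.7  95.8] 62.74783184052784 -101.02718862636398
```

View pics/w3z.png

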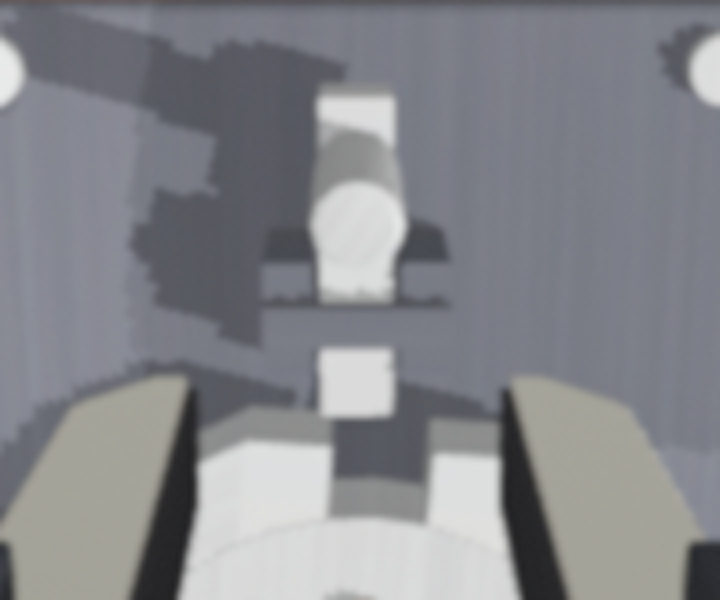

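The notch is off to the right (+y): its mouth is centred at x≈381 and the bolt at x≈357. I'll compute the correction.

```bash
python3 - <<'E'
from h import *
w=dict(np.load("w3.npz")); f=lambda u,v,z:plane(w,220+u/4,190+v/4,z)[:2]
L=[f(u,v,38) for u,v in [(318,98),(319,350),(396,98),(395,350)]]
r=(L[0]+L[2])/2; n=(L[1]+L[3])/2; d=n-r; print("bolt width",np.linalg.norm(L[1]-L[3]),"axis deg",np.degrees(np.arctan2(d[1],d[0])),r,n)
k=plane(w,220+358/4,190+226/4,85)[:2]; print("knob",k)
A,B=f(333,443,40),f(430,453,40); m=(A+B)/2; print("notch",A,B,np.linalg.norm(A-B),m)
A2,B2=f(331,517,20),f(428,524,20)
for ang in (14.8,np.degrees(np.arctan2(d[1],d[0]))):
    e=np.array([np.cos(np.radians(ang)),np.sin(np.radians(ang))]); nn=np.array([-e[1],e[0]])
    print("offset",(m-n)@nn, "deg",np.degrees((m-n)@nn/85), "along",(m-n)@e,"knob-n lat",(k-n)@nn)
c=np.array([613,118.3]); x=m-c; print(np.hypot(*x),np.degrees(np.arctan2(x[1],x[0])))
E
```

```text
bolt width 17.248781618691815 axis deg 14.629097524555554 [455.49586177  78.24824264] [511.7882332   92.94183878]
knob [469.86609082  81.92436626]
notch [534.54822273  93.16946492] [531.37019302 115.42091159] 22.47724964280734 [532.95920787 104.29518825]
offset 5.568648138022665 deg 3.753647481200977 along 23.368758439853025 knob-n lat 0.05688332457256036
offset 5.638327849407575 deg 3.8006163444956242 along 23.352044282415626 knob-n lat -0.07240868657385513
81.25677298603487 -170.07537065856962
```

Call:
step_arm --deltas '[{"claw": 0.4, "dx": -0.166, "dy": -0.075, "dz": 0, "wx": 0, "wy": 0, "wz": 0}, {"claw": 0.4, "dx": -0.166, "dy": -0.075, "dz": 0, "wx": 0, "wy": 0, "wz": 0}, {"claw": 0.4, "dx": -0.166, "dy": -0.075, "dz": 0, "wx": 0, "wy": 0, "wz": 0}, {"claw": 0.4, "dx": -0.166, "dy": -0.075, "dz": 0, "wx": 0, "wy": 0, "wz": 0}, {"claw": 0.4, "dx": -0.166, "dy": -0.075, "dz": 0, "wx": 0, "wy": 0, "wz": 0}, {"claw": 0.4, "dx": 0, "dy": 0, "dz": 0, "wx": 0, "wy": 0, "wz": 0.94}, {"claw": 0.4, "dx": 0, "dy": 0, "dz": 0, "wx": 0, "wy": 0, "wz": 0.94}, {"claw": 0.4, "dx": 0, "dy": 0, "dz": 0, "wx": 0, "wy": 0, "wz": 0.94}, {"claw": 0.4, "dx": 0, "dy": 0, "dz": 0, "wx": 0, "wy": 0, "wz": 0.94}, {"claw": 0.4, "dx": 0, "dy": 0, "dz": 0, "wx": 0, "wy": 0, "wz": 0.94}, {"claw": 0.4, "dx": 0, "dy": 0, "dz": 0, "wx": 0, "wy": 0, "wz": 0.94}, {"claw": 0.4, "dx": 0, "dy": 0, "dz": 0, "wx": 0, "wy": 0, "wz": 0.94}, {"claw": 0.4, "dx": 0, "dy": 0, "dz": 0, "wx": 0, "wy": 0, "wz": 0.94}, {"claw": 0.4, "dx": 0, "dy": 0, "dz": 0, "wx": 0, "wy": 0, "wz": 0.94}, {"claw": 0.4, "dx": 0, "dy": 0, "dz": 0, "wx": 0, "wy": 0, "wz": 0.94}, {"claw": 0.4, "dx": 0, "dy": 0, "dz": 0, "wx": 0, "wy": 0, "wz": 0.94}, {"claw": 0.4, "dx": 0, "dy": 0, "dz": 0, "wx": 0, "wy": 0, "wz": 0.91}, {"claw": 0.4, "dx": 0, "dy": 0, "dz": 0, "wx": 0, "wy": 0, "wz": 0}, {"claw": 0.4, "dx": 0, "dy": 0, "dz": 0, "wx": 0, "wy": 0, "wz": 0}]'

```text
time_s: 9.6
eef_pos: [605.1, 57.6, 202.8]
ee_rot: [[-0.258, 0.966, -0.0], [0.966, 0.258, -0.0], [0.0, -0.0, -1.0]]
contact_force: [0.3, 0.0, -0.2]
width: 36.7
finger_force: 0.0
```

Call:
step_arm --deltas '[{"claw": 0.4, "dx": 0, "dy": 0, "dz": 0.133, "wx": 0, "wy": 0, "wz": 0}, {"claw": 0.4, "dx": 0, "dy": 0, "dz": 0.133, "wx": 0, "wy": 0, "wz": 0}, {"claw": 0.4, "dx": 0, "dy": 0, "dz": 0.133, "wx": 0, "wy": 0, "wz": 0}, {"claw": 0.4, "dx": 0, "dy": 0, "dz": 0.133, "wx": 0, "wy": 0, "wz": 0}, {"claw": 0.4, "dx": 0, "dy": 0, "dz": 0.133, "wx": 0, "wy": 0, "wz": 0}, {"claw": 0.4, "dx": 0, "dy": 0, "dz": 0.133, "wx": 0, "wy": 0, "wz": 0}, {"claw": 0.1, "dx": 0, "dy": 0, "dz": 0, "wx": 0, "wy": 0, "wz": 0}, {"claw": 0.1, "dx": 0, "dy": 0, "dz": 0, "wx": 0, "wy": 0, "wz": 0}, {"claw": 0.1, "dx": 0, "dy": 0, "dz": 0, "wx": 0, "wy": 0, "wz": 0}, {"claw": 0.1, "dx": 0, "dy": 0, "dz": 0, "wx": 0, "wy": 0, "wz": 0}, {"claw": 0.1, "dx": 0, "dy": 0, "dz": 0, "wx": 0, "wy": 0, "wz": 0}, {"claw": 0.1, "dx": 0, "dy": 0, "dz": 0, "wx": 0, "wy": 0, "wz": 0}]'

```text
time_s: 10.8
eef_pos: [605.6, 57.5, 84.1]
ee_rot: [[-0.255, 0.967, 0.001], [0.967, 0.255, -0.0], [-0.001, 0.001, -1.0]]
contact_force: [-1.7, -1.8, 6.5]
width: 17.2
finger_force: 30.0
```

Call:
step_arm --deltas '[{"claw": 0.19, "dx": 0, "dy": 0, "dz": 0, "wx": 0, "wy": 0, "wz": 0}, {"claw": 0.2, "dx": 0, "dy": 0, "dz": 0, "wx": 0, "wy": 0, "wz": 0}, {"claw": 0.22, "dx": 0, "dy": 0, "dz": 0, "wx": 0, "wy": 0, "wz": 0}, {"claw": 0.24, "dx": 0, "dy": 0, "dz": 0, "wx": 0, "wy": 0, "wz": 0}, {"claw": 0.28, "dx": 0, "dy": 0, "dz": 0, "wx": 0, "wy": 0, "wz": 0}, {"claw": 0.32, "dx": 0, "dy": 0, "dz": 0, "wx": 0, "wy": 0, "wz": 0}, {"claw": 0.36, "dx": 0, "dy": 0, "dz": 0, "wx": 0, "wy": 0, "wz": 0}, {"claw": 0.4, "dx": 0, "dy": 0, "dz": 0, "wx": 0, "wy": 0, "wz": 0}]'

```text
time_s: 11.6
eef_pos: [605.1, 57.7, 83.1]
ee_rot: [[-0.255, 0.967, -0.0], [0.967, 0.255, 0.0], [0.0, -0.0, -1.0]]
contact_force: [-0.1, 0.2, 0.7]
width: 35.7
finger_force: 0.0
```

Call:
step_arm --deltas '[{"claw": 0.4, "dx": 0, "dy": 0, "dz": -0.2, "wx": 0, "wy": 0, "wz": 0}, {"claw": 0.4, "dx": 0, "dy": 0, "dz": -0.2, "wx": 0, "wy": 0, "wz": 0}, {"claw": 0.4, "dx": 0, "dy": 0, "dz": -0.2, "wx": 0, "wy": 0, "wz": 0}, {"claw": 0.4, "dx": 0, "dy": 0, "dz": -0.2, "wx": 0, "wy": 0, "wz": 0}, {"claw": 0.4, "dx": 0.076, "dy": -0.166, "dz": 0, "wx": 0, "wy": 0, "wz": 0}, {"claw": 0.4, "dx": 0.076, "dy": -0.166, "dz": 0, "wx": 0, "wy": 0, "wz": 0}, {"claw": 0.4, "dx": 0.076, "dy": -0.166, "dz": 0, "wx": 0, "wy": 0, "wz": 0}, {"claw": 0.4, "dx": 0.076, "dy": -0.166, "dz": 0, "wx": 0, "wy": 0, "wz": 0}, {"claw": 0.4, "dx": 0.076, "dy": -0.166, "dz": 0, "wx": 0, "wy": 0, "wz": 0}]'

```text
time_s: 12.5
eef_pos: [469.1, 81.2, 203.2]
ee_rot: [[-0.255, 0.967, 0.0], [0.967, 0.255, 0.0], [-0.0, 0.0, -1.0]]
contact_force: [1.0, 1.2, 0.7]
width: 37.0
finger_force: 0.0
```

Call:
step_arm --deltas '[{"claw": 0.4, "dx": 0, "dy": 0, "dz": 0, "wx": 0, "wy": 0, "wz": -0.94}, {"claw": 0.4, "dx": 0, "dy": 0, "dz": 0, "wx": 0, "wy": 0, "wz": -0.94}, {"claw": 0.4, "dx": 0, "dy": 0, "dz": 0, "wx": 0, "wy": 0, "wz": -0.94}, {"claw": 0.4, "dx": 0, "dy": 0, "dz": 0, "wx": 0, "wy": 0, "wz": -0.94}, {"claw": 0.4, "dx": 0, "dy": 0, "dz": 0, "wx": 0, "wy": 0, "wz": -0.94}, {"claw": 0.4, "dx": 0, "dy": 0, "dz": 0, "wx": 0, "wy": 0, "wz": -0.94}, {"claw": 0.4, "dx": 0, "dy": 0, "dz": 0, "wx": 0, "wy": 0, "wz": -0.94}, {"claw": 0.4, "dx": 0, "dy": 0, "dz": 0, "wx": 0, "wy": 0, "wz": -0.94}, {"claw": 0.4, "dx": 0, "dy": 0, "dz": 0, "wx": 0, "wy": 0, "wz": -0.94}, {"claw": 0.4, "dx": 0, "dy": 0, "dz": 0, "wx": 0, "wy": 0, "wz": -0.94}, {"claw": 0.4, "dx": 0, "dy": 0, "dz": 0, "wx": 0, "wy": 0, "wz": -0.94}, {"claw": 0.4, "dx": 0, "dy": 0, "dz": 0, "wx": 0, "wy": 0, "wz": -0.91}, {"claw": 0.4, "dx": 0, "dy": 0, "dz": 0, "wx": 0, "wy": 0, "wz": 0}, {"claw": 0.4, "dx": 0, "dy": 0, "dz": 0, "wx": 0, "wy": 0, "wz": 0}]'

```text
time_s: 13.9
eef_pos: [470.2, 81.0, 203.2]
ee_rot: [[-0.968, -0.251, 0.0], [-0.251, 0.968, 0.0], [-0.0, 0.0, -1.0]]
contact_force: [-0.3, 0.2, 0.4]
width: 37.3
finger_force: 0.0
```

```bash
python3 - <<'E'
from h import *
w=wrist(); cv2.imwrite("pics/w4z.png",cv2.resize(w["img"][190:340,220:400],None,fx=4,fy=4,interpolation=cv2.INTER_CUBIC))
np.savez("w4.npz",intrinsics=w["intrinsics"],origin=w["origin"],attitude=w["attitude"])
E
```

```text
(no output)
```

View pics/w4z.png

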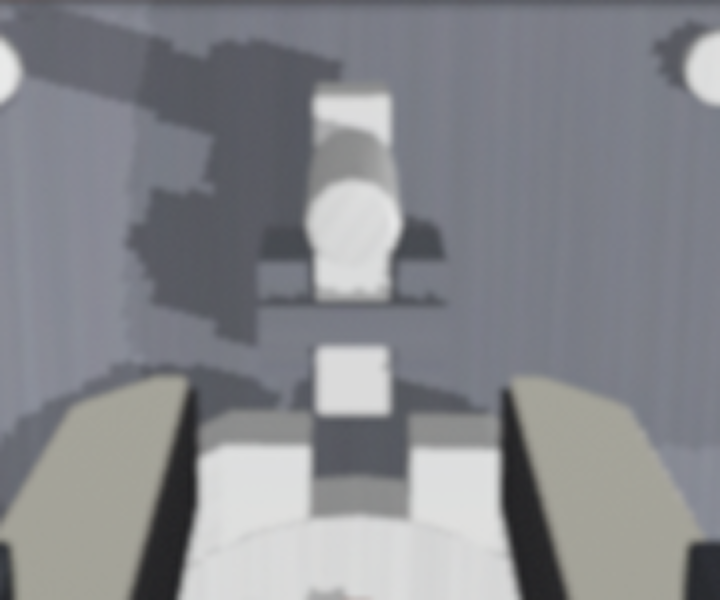

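The notch is now centred at x≈360 and the bolt at x≈353, about 1.6 mm off and within the 3 mm tolerance. I'll go down, pinch the knob and push it.

Call:
step_arm --deltas '[{"claw": 0.4, "dx": 0, "dy": 0.005, "dz": 0.143, "wx": 0, "wy": 0, "wz": 0}, {"claw": 0.4, "dx": 0, "dy": 0, "dz": 0.143, "wx": 0, "wy": 0, "wz": 0}, {"claw": 0.4, "dx": 0, "dy": 0, "dz": 0.143, "wx": 0, "wy": 0, "wz": 0}, {"claw": 0.4, "dx": 0, "dy": 0, "dz": 0.143, "wx": 0, "wy": 0, "wz": 0}, {"claw": 0.4, "dx": 0, "dy": 0, "dz": 0.143, "wx": 0, "wy": 0, "wz": 0}, {"claw": 0.4, "dx": 0, "dy": 0, "dz": 0.143, "wx": 0, "wy": 0, "wz": 0}, {"claw": 0.1, "dx": 0, "dy": 0, "dz": 0, "wx": 0, "wy": 0, "wz": 0}, {"claw": 0.1, "dx": 0, "dy": 0, "dz": 0, "wx": 0, "wy": 0, "wz": 0}, {"claw": 0.1, "dx": 0, "dy": 0, "dz": 0, "wx": 0, "wy": 0, "wz": 0}, {"claw": 0.1, "dx": 0, "dy": 0, "dz": 0, "wx": 0, "wy": 0, "wz": 0}, {"claw": 0.1, "dx": 0, "dy": 0, "dz": 0, "wx": 0, "wy": 0, "wz": 0}]'

```text
time_s: 15.05
eef_pos: [470.6, 81.9, 75.4]
ee_rot: [[-0.967, -0.254, 0.002], [-0.254, 0.967, 0.0], [-0.002, -0.0, -1.0]]
contact_force: [-0.8, 1.6, 7.2]
width: 17.3
finger_force: 30.0
```

Call:
step_arm --deltas '[{"claw": 0.1, "dx": -0.013, "dy": 0, "dz": 0, "wx": 0, "wy": 0, "wz": 0}, {"claw": 0.1, "dx": -0.013, "dy": 0, "dz": 0, "wx": 0, "wy": 0, "wz": 0}, {"claw": 0.1, "dx": -0.013, "dy": 0, "dz": 0, "wx": 0, "wy": 0, "wz": 0}, {"claw": 0.1, "dx": -0.013, "dy": 0, "dz": 0, "wx": 0, "wy": 0, "wz": 0}, {"claw": 0.1, "dx": -0.013, "dy": 0, "dz": 0, "wx": 0, "wy": 0, "wz": 0}, {"claw": 0.1, "dx": 0, "dy": 0, "dz": 0, "wx": 0, "wy": 0, "wz": 0}]'

```text
time_s: 15.65
eef_pos: [480.2, 84.4, 75.4]
ee_rot: [[-0.967, -0.255, 0.002], [-0.255, 0.967, 0.0], [-0.002, -0.0, -1.0]]
contact_force: [0.1, 1.4, 7.5]
width: 17.8
finger_force: 30.0
```

Call:
step_arm --deltas '[{"claw": 0.1, "dx": -0.013, "dy": 0, "dz": 0, "wx": 0, "wy": 0, "wz": 0}, {"claw": 0.1, "dx": -0.013, "dy": 0, "dz": 0, "wx": 0, "wy": 0, "wz": 0}, {"claw": 0.1, "dx": -0.013, "dy": 0, "dz": 0, "wx": 0, "wy": 0, "wz": 0}, {"claw": 0.1, "dx": -0.013, "dy": 0, "dz": 0, "wx": 0, "wy": 0, "wz": 0}, {"claw": 0.1, "dx": -0.013, "dy": 0, "dz": 0, "wx": 0, "wy": 0, "wz": 0}, {"claw": 0.1, "dx": -0.013, "dy": 0, "dz": 0, "wx": 0, "wy": 0, "wz": 0}, {"claw": 0.1, "dx": -0.007, "dy": 0, "dz": 0, "wx": 0, "wy": 0, "wz": 0}, {"claw": 0.1, "dx": -0.007, "dy": 0, "dz": 0, "wx": 0, "wy": 0, "wz": 0}, {"claw": 0.1, "dx": 0, "dy": 0, "dz": 0, "wx": 0, "wy": 0, "wz": 0}]'

```text
time_s: 16.55
eef_pos: [490.1, 87.1, 75.2]
ee_rot: [[-0.967, -0.255, -0.007], [-0.255, 0.967, -0.001], [0.007, 0.0, -1.0]]
contact_force: [-19.4, -6.6, 24.1]
width: 17.2
finger_force: 30.0
```

Call:
step_arm --deltas '[{"claw": 0.25, "dx": 0, "dy": 0, "dz": 0, "wx": 0, "wy": 0, "wz": 0}, {"claw": 0.4, "dx": 0, "dy": 0, "dz": 0, "wx": 0, "wy": 0, "wz": 0}, {"claw": 0.4, "dx": 0, "dy": 0, "dz": 0, "wx": 0, "wy": 0, "wz": 0}, {"claw": 0.4, "dx": 0, "dy": 0, "dz": -0.2, "wx": 0, "wy": 0, "wz": 0}, {"claw": 0.4, "dx": 0, "dy": 0, "dz": -0.2, "wx": 0, "wy": 0, "wz": 0}, {"claw": 0.4, "dx": 0, "dy": 0, "dz": -0.2, "wx": 0, "wy": 0, "wz": 0}, {"claw": 0.4, "dx": 0, "dy": 0, "dz": -0.2, "wx": 0, "wy": 0, "wz": 0}, {"claw": 0.4, "dx": 0, "dy": 0, "dz": -0.05, "wx": 0, "wy": 0, "wz": 0}, {"claw": 0.4, "dx": 0, "dy": 0, "dz": 0, "wx": 0, "wy": 0, "wz": 0}]'

```text
time_s: 17.45
eef_pos: [493.2, 87.8, 202.6]
ee_rot: [[-0.967, -0.255, 0.002], [-0.255, 0.967, 0.0], [-0.002, -0.0, -1.0]]
contact_force: [-0.4, 0.3, -0.9]
width: 37.0
finger_force: 0.0
```

```bash
python3 - <<'E'
from h import *
w=wrist(); t=robot.read_camera("top"); s=robot.read_camera("side"); print(robot.observe()["eef_pos"])
np.savez("w5.npz",intrinsics=w["intrinsics"],origin=w["origin"],attitude=w["attitude"])
z=lambda i,f:cv2.resize(i,None,fx=f,fy=f,interpolation=cv2.INTER_CUBIC)
o=np.zeros((600,800,3),np.uint8); a=z(w["img"][180:360,200:440],1.6667); o[:300,:400]=a
b=z(s["img"][180:285,250:410],2.5); o[300:300+b.shape[0],:400]=b; c=z(t["img"][100:300,190:350],2.4); o[100:580,400:784]=c
cv2.imwrite("pics/m5.png",o)
E
```

```text
[492.19692343  87.7160318  200.52550642]
```

View pics/m5.png

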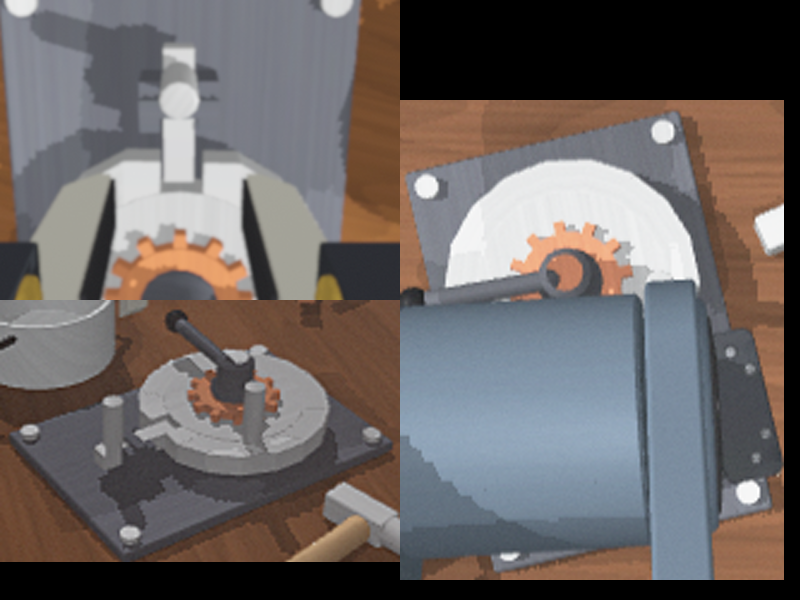

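The wrist view shows the bolt's nose fully in the notch, at montage (180,150–185), and the side view agrees. Next I'll locate the ball and plan the sweep.

```bash
python3 - <<'E'
from h import *
t=robot.read_camera("top"); s=robot.read_camera("side")
w=dict(np.load("w5.npz")); k=plane(w,200+180/1.6667,180+100/1.6667,85)[:2]
c=np.array([613,118.3]); print("knob",k,np.linalg.norm(k-c))
p,e=two(t,(194.8,182.3),s,(321.2,188)); d=p[:2]-c; print(p,e,np.hypot(*d),np.degrees(np.arctan2(d[1],d[0])))
p=plane(s,321.2,188,70); d=p[:2]-c; print(p,np.hypot(*d),np.degrees(np.arctan2(d[1],d[0])))
a0=np.degrees(np.arctan2(d[1],d[0]))
# rigid turn about c, radius 72, tool y perpendicular to handle; per-row tool-frame chord for 5deg CW
E
```

```text
knob [488.48831697  87.18385347] 128.34085002568645
[595.22868231 220.13887567  69.79122753] 0.09515735731010579 103.37783287067465 99.89868342450153
[595.05781391 219.81121014  70.        ] 103.084663388447 100.0235482968491
```

Call:
step_arm --deltas '[{"claw": 0.4, "dx": -0.173, "dy": 0.094, "dz": 0, "wx": 0, "wy": 0, "wz": 0}, {"claw": 0.4, "dx": -0.173, "dy": 0.094, "dz": 0, "wx": 0, "wy": 0, "wz": 0}, {"claw": 0.4, "dx": -0.173, "dy": 0.094, "dz": 0, "wx": 0, "wy": 0, "wz": 0}, {"claw": 0.4, "dx": -0.173, "dy": 0.094, "dz": 0, "wx": 0, "wy": 0, "wz": 0}, {"claw": 0.4, "dx": -0.173, "dy": 0.094, "dz": 0, "wx": 0, "wy": 0, "wz": 0}, {"claw": 0.4, "dx": 0, "dy": 0, "dz": 0, "wx": 0, "wy": 0, "wz": 0.912}, {"claw": 0.4, "dx": 0, "dy": 0, "dz": 0, "wx": 0, "wy": 0, "wz": 0.912}, {"claw": 0.4, "dx": 0, "dy": 0, "dz": 0, "wx": 0, "wy": 0, "wz": 0.912}, {"claw": 0.4, "dx": 0, "dy": 0, "dz": 0, "wx": 0, "wy": 0, "wz": 0.912}, {"claw": 0.4, "dx": 0, "dy": 0, "dz": 0, "wx": 0, "wy": 0, "wz": 0.912}, {"claw": 0.4, "dx": 0, "dy": 0, "dz": 0, "wx": 0, "wy": 0, "wz": 0.912}, {"claw": 0.4, "dx": 0, "dy": 0, "dz": 0, "wx": 0, "wy": 0, "wz": 0.912}, {"claw": 0.4, "dx": 0, "dy": 0, "dz": 0, "wx": 0, "wy": 0, "wz": 0.912}, {"claw": 0.4, "dx": 0, "dy": 0, "dz": 0, "wx": 0, "wy": 0, "wz": 0.912}, {"claw": 0.4, "dx": 0, "dy": 0, "dz": 0, "wx": 0, "wy": 0, "wz": 0.912}, {"claw": 0.4, "dx": 0, "dy": 0, "dz": 0, "wx": 0, "wy": 0, "wz": 0.912}, {"claw": 0.4, "dx": 0, "dy": 0, "dz": 0, "wx": 0, "wy": 0, "wz": 0.912}, {"claw": 0.4, "dx": 0, "dy": 0, "dz": 0, "wx": 0, "wy": 0, "wz": 0.912}, {"claw": 0.4, "dx": 0, "dy": 0, "dz": 0, "wx": 0, "wy": 0, "wz": 0}, {"claw": 0.4, "dx": 0, "dy": 0, "dz": 0, "wx": 0, "wy": 0, "wz": 0}]'

```text
time_s: 19.7
eef_pos: [600.2, 188.9, 201.2]
ee_rot: [[-0.176, 0.984, -0.001], [0.984, 0.176, -0.0], [-0.0, -0.001, -1.0]]
contact_force: [0.0, 0.7, -0.5]
width: 37.0
finger_force: 0.0
```

Call:
step_arm --deltas '[{"claw": 0.4, "dx": 0, "dy": 0, "dz": 0.14, "wx": 0, "wy": 0, "wz": 0}, {"claw": 0.4, "dx": 0, "dy": 0, "dz": 0.14, "wx": 0, "wy": 0, "wz": 0}, {"claw": 0.4, "dx": 0, "dy": 0, "dz": 0.14, "wx": 0, "wy": 0, "wz": 0}, {"claw": 0.4, "dx": 0, "dy": 0, "dz": 0.14, "wx": 0, "wy": 0, "wz": 0}, {"claw": 0.4, "dx": 0, "dy": 0, "dz": 0.14, "wx": 0, "wy": 0, "wz": 0}, {"claw": 0.4, "dx": 0, "dy": 0, "dz": 0.14, "wx": 0, "wy": 0, "wz": 0}, {"claw": 0.05, "dx": 0, "dy": 0, "dz": 0, "wx": 0, "wy": 0, "wz": 0}, {"claw": 0.05, "dx": 0, "dy": 0, "dz": 0, "wx": 0, "wy": 0, "wz": 0}, {"claw": 0.05, "dx": 0, "dy": 0, "dz": 0, "wx": 0, "wy": 0, "wz": 0}, {"claw": 0.05, "dx": 0, "dy": 0, "dz": 0, "wx": 0, "wy": 0, "wz": 0}, {"claw": 0.05, "dx": 0, "dy": 0, "dz": 0, "wx": 0, "wy": 0, "wz": 0}]'

```text
time_s: 20.8
eef_pos: [600.6, 189.1, 77.0]
ee_rot: [[-0.172, 0.985, 0.001], [0.985, 0.172, 0.0], [0.0, 0.001, -1.0]]
contact_force: [-3.4, 0.4, 6.7]
width: 13.3
finger_force: 30.0
```

```bash
python3 - <<'E'
from h import *
o=robot.observe(); p=np.array(o["eef_pos"])[:2]; R=np.array(o["ee_rot"]); c=np.array([613,118.3]); d=p-c
print(p,np.hypot(*d),np.degrees(np.arctan2(d[1],d[0])),"y ang",np.degrees(np.arctan2(R[1,1],R[0,1])))
v=R[:2,:2].T@d; a=np.radians(-6)   # centre at -v in tool frame; CW turn of 6 deg
print("row 6deg:",((np.array([[np.cos(a),-np.sin(a)],[np.sin(a),np.cos(a)]])@d-d)@R[:2,:2]/150).round(4))
E
```

```text
[600.55867758 189.111573  ] 71.89621252065083 99.9649434663285 y ang 9.92232673356332
row 6deg: [-0.0026  0.0501]
```

Call:
step_arm --deltas '[{"claw": 0.05, "dx": -0.0026, "dy": 0.05, "dz": 0, "wx": 0, "wy": 0, "wz": 0.75}, {"claw": 0.05, "dx": -0.0026, "dy": 0.05, "dz": 0, "wx": 0, "wy": 0, "wz": 0.75}, {"claw": 0.05, "dx": -0.0026, "dy": 0.05, "dz": 0, "wx": 0, "wy": 0, "wz": 0.75}, {"claw": 0.05, "dx": 0, "dy": 0, "dz": 0, "wx": 0, "wy": 0, "wz": 0}]'

```text
time_s: 21.2
eef_pos: [623.5, 189.4, 77.0]
ee_rot: [[0.144, 0.99, 0.001], [0.99, -0.144, 0.0], [0.0, 0.001, -1.0]]
contact_force: [-2.2, -1.6, 6.4]
width: 12.7
finger_force: 30.0
```

Call:
step_arm --deltas '[{"claw": 0.05, "dx": -0.0026, "dy": 0.05, "dz": 0, "wx": 0, "wy": 0, "wz": 0.75}, {"claw": 0.05, "dx": -0.0026, "dy": 0.05, "dz": 0, "wx": 0, "wy": 0, "wz": 0.75}, {"claw": 0.05, "dx": -0.0026, "dy": 0.05, "dz": 0, "wx": 0, "wy": 0, "wz": 0.75}, {"claw": 0.05, "dx": -0.0026, "dy": 0.05, "dz": 0, "wx": 0, "wy": 0, "wz": 0.75}, {"claw": 0.05, "dx": 0, "dy": 0, "dz": 0, "wx": 0, "wy": 0, "wz": 0}]'

```text
time_s: 21.7
eef_pos: [651.3, 178.9, 77.0]
ee_rot: [[0.535, 0.845, 0.0], [0.845, -0.535, 0.0], [0.0, 0.0, -1.0]]
contact_force: [-3.2, -2.5, 6.6]
width: 13.2
finger_force: 30.0
```

Call:
step_arm --deltas '[{"claw": 0.05, "dx": -0.0026, "dy": 0.05, "dz": 0, "wx": 0, "wy": 0, "wz": 0.75}, {"claw": 0.05, "dx": -0.0026, "dy": 0.05, "dz": 0, "wx": 0, "wy": 0, "wz": 0.75}, {"claw": 0.05, "dx": -0.0007, "dy": 0.025, "dz": 0, "wx": 0, "wy": 0, "wz": 0.375}, {"claw": 0.05, "dx": -0.0007, "dy": 0.025, "dz": 0, "wx": 0, "wy": 0, "wz": 0.375}, {"claw": 0.05, "dx": 0, "dy": 0, "dz": 0, "wx": 0, "wy": 0, "wz": 0}]'

```text
time_s: 22.2
eef_pos: [667.5, 164.4, 77.0]
ee_rot: [[0.768, 0.64, -0.001], [0.64, -0.768, 0.0], [-0.0, -0.001, -1.0]]
contact_force: [-5.9, -1.1, 9.5]
width: 12.9
finger_force: 30.0
```

Call:
step_arm --deltas '[{"claw": 0.05, "dx": -0.0003, "dy": 0.0167, "dz": 0, "wx": 0, "wy": 0, "wz": 0.25}, {"claw": 0.05, "dx": -0.0003, "dy": 0.0167, "dz": 0, "wx": 0, "wy": 0, "wz": 0.25}, {"claw": 0.05, "dx": 0, "dy": 0, "dz": 0, "wx": 0, "wy": 0, "wz": 0}]'

```text
time_s: 22.5
eef_pos: [670.4, 160.7, 77.0]
ee_rot: [[0.811, 0.586, -0.001], [0.586, -0.811, 0.0], [-0.0, -0.001, -1.0]]
contact_force: [-6.2, 0.9, 8.9]
width: 13.2
finger_force: 30.0
```

Call:
step_arm --deltas '[{"claw": 0.05, "dx": 0, "dy": 0.0167, "dz": 0, "wx": 0, "wy": 0, "wz": 0.25}, {"claw": 0.05, "dx": 0, "dy": 0.0167, "dz": 0, "wx": 0, "wy": 0, "wz": 0.25}, {"claw": 0.05, "dx": 0, "dy": 0, "dz": 0, "wx": 0, "wy": 0, "wz": 0}]'

```text
time_s: 22.8
eef_pos: [673.2, 156.6, 77.0]
ee_rot: [[0.849, 0.528, -0.001], [0.528, -0.849, 0.0], [-0.001, -0.001, -1.0]]
contact_force: [-8.1, 0.8, 9.0]
width: 13.1
finger_force: 30.0
```

Call:
step_arm --deltas '[{"claw": 0.05, "dx": 0, "dy": 0.0167, "dz": 0, "wx": 0, "wy": 0, "wz": 0.25}, {"claw": 0.05, "dx": 0, "dy": 0, "dz": 0, "wx": 0, "wy": 0, "wz": 0}]'

```text
time_s: 23.0
eef_pos: [673.5, 156.0, 77.0]
ee_rot: [[0.867, 0.498, -0.003], [0.498, -0.867, 0.002], [-0.002, -0.004, -1.0]]
contact_force: [-12.5, 9.1, 11.4]
width: 13.1
finger_force: 30.2
```

Call:
step_arm --deltas '[{"claw": 0.05, "dx": 0, "dy": 0.0167, "dz": 0, "wx": 0, "wy": 0, "wz": 0.25}, {"claw": 0.05, "dx": 0, "dy": 0, "dz": 0, "wx": 0, "wy": 0, "wz": 0}]'

```text
time_s: 23.2
eef_pos: [673.6, 155.6, 76.8]
ee_rot: [[0.884, 0.468, -0.006], [0.468, -0.884, 0.004], [-0.003, -0.007, -1.0]]
contact_force: [-20.1, 19.2, 14.1]
width: 13.2
finger_force: 30.7
```

Call:
step_arm --deltas '[{"claw": 0.2, "dx": 0, "dy": 0, "dz": 0, "wx": 0, "wy": 0, "wz": 0}, {"claw": 0.4, "dx": 0, "dy": 0, "dz": 0, "wx": 0, "wy": 0, "wz": 0}, {"claw": 0.4, "dx": 0, "dy": 0, "dz": 0, "wx": 0, "wy": 0, "wz": 0}, {"claw": 0.4, "dx": 0, "dy": 0, "dz": -0.2, "wx": 0, "wy": 0, "wz": 0}, {"claw": 0.4, "dx": 0, "dy": 0, "dz": -0.2, "wx": 0, "wy": 0, "wz": 0}, {"claw": 0.4, "dx": 0, "dy": 0, "dz": -0.2, "wx": 0, "wy": 0, "wz": 0}, {"claw": 0.4, "dx": 0, "dy": 0, "dz": -0.2, "wx": 0, "wy": 0, "wz": 0}, {"claw": 0.4, "dx": 0, "dy": 0, "dz": -0.2, "wx": 0, "wy": 0, "wz": 0}, {"claw": 0.4, "dx": 0, "dy": -0.25, "dz": 0, "wx": 0, "wy": 0, "wz": 0}, {"claw": 0.4, "dx": 0, "dy": -0.25, "dz": 0, "wx": 0, "wy": 0, "wz": 0}, {"claw": 0.4, "dx": 0, "dy": -0.25, "dz": 0, "wx": 0, "wy": 0, "wz": 0}, {"claw": 0.4, "dx": 0, "dy": -0.25, "dz": 0, "wx": 0, "wy": 0, "wz": 0}, {"claw": 0.4, "dx": 0, "dy": -0.25, "dz": 0, "wx": 0, "wy": 0, "wz": 0}, {"claw": 0.4, "dx": 0, "dy": -0.25, "dz": 0, "wx": 0, "wy": 0, "wz": 0}, {"claw": 0.4, "dx": 0, "dy": -0.25, "dz": 0, "wx": 0, "wy": 0, "wz": 0}, {"claw": 0.4, "dx": 0, "dy": -0.25, "dz": 0, "wx": 0, "wy": 0, "wz": 0}, {"claw": 0.4, "dx": 0, "dy": 0, "dz": 0, "wx": 0, "wy": 0, "wz": 0}, {"claw": 0.4, "dx": 0, "dy": 0, "dz": 0, "wx": 0, "wy": 0, "wz": 0}]'

```text
time_s: 25.0
eef_pos: [535.9, 417.3, 226.0]
ee_rot: [[0.883, 0.469, 0.001], [0.469, -0.883, -0.0], [0.001, 0.0, -1.0]]
contact_force: [1.4, -0.9, -0.5]
width: 37.3
finger_force: 0.0
```

```bash
python3 - <<'E'
from h import *
t=robot.read_camera("top"); s=robot.read_camera("side"); print(robot.observe()["eef_pos"])
z=lambda i,f:cv2.resize(i,None,fx=f,fy=f,interpolation=cv2.INTER_CUBIC)
o=np.zeros((600,800,3),np.uint8); o[:240,:320]=z(t["img"],.5)
b=z(s["img"][180:285,250:410],2.5); o[300:300+b.shape[0],:400]=b; c=z(t["img"][100:300,190:350],2.4); o[100:580,400:784]=c
cv2.imwrite("pics/m6.png",o)
E
```

```text
[536.59367499 416.12314474 225.97722873]
```

View pics/m6.png

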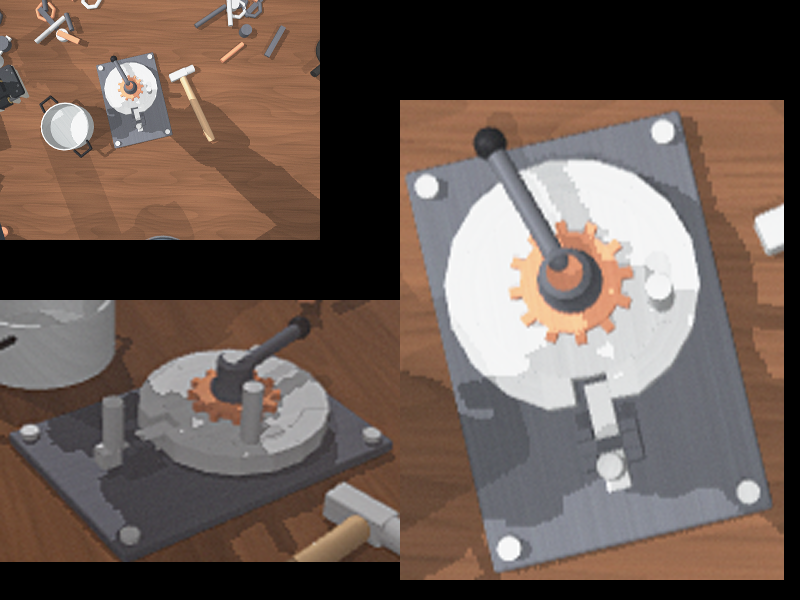

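The final view shows the handle swung to the upper left with its ball at (490,143). The bolt is in the notch with its knob at (611,465), and the pan and hammer haven't moved. One numerical check remains.

```bash
python3 - <<'E'
from h import *
t=robot.read_camera("top"); s=robot.read_camera("side"); c=np.array([613,118.3])
for n,p in [("knob2",two(t,(277.9,252.1),s,(294.8,220.8))[0]),("knob",plane(t,277.9,252.1,85)),("ball",plane(t,227.5,117.9,70)),("stud",plane(t,297.9,179.2,95))]:
    d=p[:2]-c; print(n,p.round(1),np.hypot(*d).round(1),np.degrees(np.arctan2(d[1],d[0])).round(1))
E
```

```text
knob2 [488.4  85.1  84.5] 128.9 -165.1
knob [488.4  85.1  85. ] 129.0 -165.1
ball [699.2 172.1  70. ] 101.6 32.0
stud [600.2  57.   95. ] 62.6 -101.8
```

The geometry and the 20 N at the end of the push both say the bolt is home. There's plenty of time left, so I'll confirm with one more gentle push on the knob.

Call:
step_arm --deltas '[{"claw": 0.4, "dx": -0.1457, "dy": 0.1993, "dz": 0, "wx": 0, "wy": 0, "wz": 0}, {"claw": 0.4, "dx": -0.1457, "dy": 0.1993, "dz": 0, "wx": 0, "wy": 0, "wz": 0}, {"claw": 0.4, "dx": -0.1457, "dy": 0.1993, "dz": 0, "wx": 0, "wy": 0, "wz": 0}, {"claw": 0.4, "dx": -0.1457, "dy": 0.1993, "dz": 0, "wx": 0, "wy": 0, "wz": 0}, {"claw": 0.4, "dx": -0.1457, "dy": 0.1993, "dz": 0, "wx": 0, "wy": 0, "wz": 0}, {"claw": 0.4, "dx": -0.1457, "dy": 0.1993, "dz": 0, "wx": 0, "wy": 0, "wz": 0}, {"claw": 0.4, "dx": -0.1457, "dy": 0.1993, "dz": 0, "wx": 0, "wy": 0, "wz": 0}, {"claw": 0.4, "dx": -0.1457, "dy": 0.1993, "dz": 0, "wx": 0, "wy": 0, "wz": 0}, {"claw": 0.4, "dx": -0.1457, "dy": 0.1993, "dz": 0, "wx": 0, "wy": 0, "wz": 0}, {"claw": 0.4, "dx": 0, "dy": 0, "dz": 0, "wx": 0, "wy": 0, "wz": 0.825}, {"claw": 0.4, "dx": 0, "dy": 0, "dz": 0, "wx": 0, "wy": 0, "wz": 0.825}, {"claw": 0.4, "dx": 0, "dy": 0, "dz": 0, "wx": 0, "wy": 0, "wz": 0}, {"claw": 0.4, "dx": 0, "dy": 0, "dz": 0, "wx": 0, "wy": 0, "wz": 0}]'

```text
time_s: 26.5
eef_pos: [488.0, 86.9, 226.0]
ee_rot: [[0.967, 0.256, 0.0], [0.256, -0.967, -0.0], [0.0, 0.0, -1.0]]
contact_force: [-0.1, -0.6, 0.5]
width: 37.1
finger_force: 0.0
```

Call:
step_arm --deltas '[{"claw": 0.4, "dx": 0, "dy": 0, "dz": 0.144, "wx": 0, "wy": 0, "wz": 0}, {"claw": 0.4, "dx": 0, "dy": 0, "dz": 0.144, "wx": 0, "wy": 0, "wz": 0}, {"claw": 0.4, "dx": 0, "dy": 0, "dz": 0.144, "wx": 0, "wy": 0, "wz": 0}, {"claw": 0.4, "dx": 0, "dy": 0, "dz": 0.144, "wx": 0, "wy": 0, "wz": 0}, {"claw": 0.4, "dx": 0, "dy": 0, "dz": 0.144, "wx": 0, "wy": 0, "wz": 0}, {"claw": 0.4, "dx": 0, "dy": 0, "dz": 0.144, "wx": 0, "wy": 0, "wz": 0}, {"claw": 0.4, "dx": 0, "dy": 0, "dz": 0.144, "wx": 0, "wy": 0, "wz": 0}, {"claw": 0.1, "dx": 0, "dy": 0, "dz": 0, "wx": 0, "wy": 0, "wz": 0}, {"claw": 0.1, "dx": 0, "dy": 0, "dz": 0, "wx": 0, "wy": 0, "wz": 0}, {"claw": 0.1, "dx": 0, "dy": 0, "dz": 0, "wx": 0, "wy": 0, "wz": 0}, {"claw": 0.1, "dx": 0, "dy": 0, "dz": 0, "wx": 0, "wy": 0, "wz": 0}, {"claw": 0.1, "dx": 0, "dy": 0, "dz": 0, "wx": 0, "wy": 0, "wz": 0}]'

```text
time_s: 27.7
eef_pos: [488.7, 86.7, 75.8]
ee_rot: [[0.967, 0.255, 0.002], [0.255, -0.967, -0.001], [0.002, 0.001, -1.0]]
contact_force: [1.3, -6.4, -1.7]
width: 17.5
finger_force: 30.0
```

Call:
step_arm --deltas '[{"claw": 0.1, "dx": 0.01, "dy": 0, "dz": 0, "wx": 0, "wy": 0, "wz": 0}, {"claw": 0.1, "dx": 0.01, "dy": 0, "dz": 0, "wx": 0, "wy": 0, "wz": 0}, {"claw": 0.1, "dx": 0, "dy": 0, "dz": 0, "wx": 0, "wy": 0, "wz": 0}]'

```text
time_s: 28.0
eef_pos: [488.9, 86.9, 75.6]
ee_rot: [[0.967, 0.255, -0.005], [0.255, -0.967, -0.002], [-0.005, 0.001, -1.0]]
contact_force: [-13.3, -12.2, 11.3]
width: 17.1
finger_force: 30.0
```

The knob moved only 0.2 mm under about 15 N, so the bolt is against its stop. I'll release, retreat and hand in.

Call:
step_arm --deltas '[{"claw": 0.25, "dx": 0, "dy": 0, "dz": 0, "wx": 0, "wy": 0, "wz": 0}, {"claw": 0.4, "dx": 0, "dy": 0, "dz": 0, "wx": 0, "wy": 0, "wz": 0}, {"claw": 0.4, "dx": 0, "dy": 0, "dz": 0, "wx": 0, "wy": 0, "wz": 0}, {"claw": 0.4, "dx": 0, "dy": 0, "dz": -0.2, "wx": 0, "wy": 0, "wz": 0}, {"claw": 0.4, "dx": 0, "dy": 0, "dz": -0.2, "wx": 0, "wy": 0, "wz": 0}, {"claw": 0.4, "dx": 0, "dy": 0, "dz": -0.2, "wx": 0, "wy": 0, "wz": 0}, {"claw": 0.4, "dx": 0, "dy": 0, "dz": -0.2, "wx": 0, "wy": 0, "wz": 0}, {"claw": 0.4, "dx": 0, "dy": 0, "dz": -0.2, "wx": 0, "wy": 0, "wz": 0}, {"claw": 0.4, "dx": 0, "dy": 0, "dz": 0, "wx": 0, "wy": 0, "wz": 0}, {"claw": 0.4, "dx": 0, "dy": 0, "dz": 0, "wx": 0, "wy": 0, "wz": 0}]'

```text
time_s: 29.0
eef_pos: [490.9, 88.2, 225.1]
ee_rot: [[0.967, 0.254, 0.001], [0.254, -0.967, 0.0], [0.001, 0.0, -1.0]]
contact_force: [-1.2, 0.4, -0.2]
width: 37.5
finger_force: 0.0
```

```bash
python3 -c "
from h import *
w=wrist(); m=w['img']; cv2.imwrite('pics/end.png',m); print(robot.observe()['contact_force']); print(robot.hand_in())"
```

```text
[-0.276479   -0.2982702   0.44442861]
the job is handed in; nothing more can be done
None
```

The faceplate is locked with the bolt fully home, the clamp handle is clockwise against its stop, the pan and hammer were not touched, and the job was handed in at about 29 s (no verdict was returned).

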